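Set the watering dose and start the tap timer

ROBOT

A 6-joint arm with a two-finger parallel gripper is mounted at the origin on the work surface. World frame = base frame: x ahead of the robot, y to its left, z up, the work surface at z = 0. Lengths are in mm, angles in rad, forces in N, time in s.
With the tool pointing down it reaches from about 325 to 875 mm from the base axis. Payload 4.4 kg.
Tool frame: the origin (TCP) lies between the finger pads; the fingertips stand nose_length ahead of it and the grasp point (between the pads) lies 6 mm ahead of it (nose_length is the distance from the TCP to the fingertips, in mm); z points along the fingers, y is the line along which they close (so a half turn about z gives the same grasp; the last joint's range is limited). The gripper opens to 85 mm and grips with 20 to 120 N. Pads are 22 mm wide; open, the fingers measure 114 mm over their backs; the gripper's body (76 mm by 85 mm) begins 54 mm behind the grasp point. The pads swing forward as they close: fully open they stand 13 mm farther back than shut.
Start: joints at [1.147, 0.207, 1.542, -0, 1.393, -0.15], TCP at [155.485, 553.581, 256.282] pointing down, gripper open.
Joint ranges: [-2.73, 2.73], [-0.86, 2.22], [0.23, 2.46], [-1.11, 4.25], [0.08, 2.63], [-2.82, 2.82]. Speed limits (rad/s): [2.79, 2.79, 3.14, 3.14, 3.14, 3.14].

INTERFACE

Orientations are given as a unit quaternion [w, x, y, z].
In Python, from rig import * gives the robot as it stands.
- The arm moves only by the tool step_arm, never from a script. Its argument "steps" is one flat list of numbers, 4 for each row, row after row: the shift along the tool's x, y, z each as a share of 250 mm, from -1 to 1, then the turn about the tool's z as a share of 120 degrees, from -1 to 1. In form: [dx, dy, dz, yaw, dx, dy, dz, yaw, ...]. A call has 1 to 12 rows; each row is the pose to reach, as a shift and turn from the pose commanded when the call began, along the tool's axes at that moment; what a row does not reach only later rows make up. A row lasts 1/8 s, in which the tool goes at most 62.5 mm and 10.7 degrees, less where a joint would pass 70% of its speed; a pose out of reach is approached as far as the arm can. A call with a number of a shift or a turn outside -1 to 1 is refused whole. A call with a gripper value outside its range is refused whole. "jaw" is the closure, from 0 (fully open) to 1 (shut), set as the call begins (left out, the last holds). The fingers move at their own pace and stop on an object; "grip_force" is the grip in N (left out, the last holds). Time passes only in rows, so rows that repeat a pose let the fingers close. It gives the time, the measured TCP pose, the force, the opening and the grip force at its end, in the units of the state.
- state(): the state, without advancing time (a new reading comes with each control period).
- capture(name): name is "side" or "top" or "wrist"; returns a dict with "pixels" (480x640x3 uint8, blue, green, red), "range_z" (480x640 float32, mm along the optical axis (not along the pixel's ray), 0 where there is no reading), "vertical_fov" (degrees; the focal length in pixels is half the picture's height over the tangent of half this angle, whatever the lens; pixels are square), "cx", "cy" (the principal point, pixels), "xyz" and "attitude" of the camera in the world. Camera axes: x right, y up, looking along -z (the intrinsics and any distortion apply to the point x, -y, -z); pixel columns grow to the right and rows downward; lengths in mm; the calibration is good to about 2 mm. A picture is of the moment at which its call begins.
- finish_job(): hands the job in; it is judged then, once.
The state is a dict: "time_s": time; "joint_pos": joint angles; "joint_velocities": joint speeds; "effort": joint torques, N m; "tcp_pos": TCP position; "eef_rot": TCP orientation; "ft_force": force on the tool from outside, world axes, zero at the start; "moment": the same for the moment, N m; "width": finger opening in mm; "gripper_force": force on a finger pad.
Only numpy, scipy, OpenCV 4.12 (cv2) and the standard library are available. Lean on these libraries where they do the work, as an engineer would, in place of code of your own. Each camera call takes 0.05 s, during which the arm holds its last target. There are 200 camera calls.

TASK

Get the tap timer to water the white pot: turn the black dose dial clockwise until its white pointer points at the red rider on the scale. Only then push the green start paddle clockwise all the way to its stop, keep it there for about a second, and let it spring fully back by itself. Leave the rider where it is and the dial set to it, and do not disturb the pot, the clothes peg or the glass jar.

Things in the scene. Friction and masses are not known exactly. Their poses are not given: they have to be found in the camera images.
- console: White tap-timer box, grey top, 160 (x) x 360 (y) x 70 mm high, fixed. Origin: centre of its underside; z up, its -x side faces the robot, yaw up to 0.3 rad. On its top, in its frame: dial axis at (0, 10) mm, start paddle axis at (30, -110), chrome gooseneck tap standing at (0, 150), 270 mm high above the work surface, arching over to (0, 270).
- dial (a joint): Black dose dial, rad, 0 to 4.71, grows clockwise from above, stays where left (0.06 N m). Pointer direction in the console frame = 135 degrees minus the joint value (anticlockwise from +x). Disc of 64 mm diameter, with a grip bar 56 x 14 mm wide, from 12 to 38 mm above the console's top; the bar lies along the pointer, the white stripe marks the pointing half.
- rider (a joint): Red rider on the dial's scale, rad, same zero and sense as the dial: the dial is set when both are equal (within 0.12 rad). A tab 16 x 7 mm, 10 mm high, at 54 to 70 mm from the dial's axis; not to be moved. The scale has a tick every 15 degrees at 49 mm radius.
- start (a joint): Green spring-return start paddle, rad, 0 at rest, grows clockwise from above, stop at 1.2, where the spring gives 0.3 N m. Its direction in the console frame is 214.4 degrees minus the joint value (at 0 to the robot and -y, at the stop to the robot and +y). Hub of 34 mm diameter; wing 10 mm thick, reaching 60 mm from the axis, 8 to 36 mm above the console's top.
- dial_axis (a point): Point on the dial's axis at the console's top face, 70 mm above the work surface.
- pointer (a point): Point on the line of the dial's white pointer, 50 mm from the dial's axis, 12 mm above the console's top; moves with the dial.
- rider_mark (a point): Point on the line of the red rider, 50 mm from the dial's axis, 12 mm above the console's top.
- start_axis (a point): Point on the start paddle's axis at the console's top face.
- paddle_end (a point): Middle of the free end of the green paddle, 60 mm from its axis, 22 mm above the console's top; moves with the paddle.
- pot: White ceramic pot, rim diameter 100, 90 mm high, loose, standing under the tap's spout; origin at the centre of its underside. Leave alone.
- clothes_peg: Wooden clothes peg, 75 x 13 x 11 mm high, lying on the console's top between dial and tap column; origin under its centre. Leave alone.
- jar: Glass jar with steel twist cap, 72 mm diameter, 100 mm high, beside the console's -y end; origin under its centre. Leave alone.

How it is judged (in metres and radians):
On the way, in this order (a step that is already met when the one before it is completed fails the run):
1. the dial's pointer is at the red rider (horizontal distance between pointer and rider_mark below 0.006 m), for 0.3 s.
2. the start paddle is held at its stop, the dial still at the rider (horizontal distance between pointer and rider_mark below 0.006 m and value of joint start above 1.1 rad), for 0.4 s.
At the end, for the whole second after the job is handed in: The dial's pointer is at the red rider (within 6 mm at 50 mm radius, about 7 degrees), the start paddle has sprung back to rest (within 0.06 rad), and the white pot stands upright under the spout (horizontal distance between pointer and rider_mark below 0.006 m and value of joint start below 0.06 rad and angle between pot's own z axis and vertical below 0.1 rad); the robot touches nothing.
It fails at once if the start paddle is turned past half way while the dial is not at the rider (value of joint start above 0.6 rad and not (horizontal distance between pointer and rider_mark below 0.006 m)).
It fails at once if the red rider is shifted along its scale (over 5 mm) (distance of rider_mark from where it was at the start of the episode above 0.005 m).
It fails at once if the pot, the clothes peg or the jar is disturbed (moved over 25 mm or tipped) (distance of any of pot, clothes_peg, jar from where it was at the start of the episode above 0.025 m or angle between any of pot, jar's own z axis and vertical above 0.4 rad).
It also fails if it takes over 64 s, if anything falls off the work surface, if the arm or the gripper's body presses on something with over 40 N, if the wrist force passes 120 N, or if a joint passes its speed limit or range.

## Working session

There is one attempt and no reset: what is moved stays moved. The work goes in short steps, Python scripts to look and compute and a tool call to move; the robot and the scene stay as the last step left them, time stands still between calls to the robot, and variables do not carry over. Pictures are saved under pics/ and viewed, at most 10 in all, crops included, and the job is handed in when it is done.

Besides the shell and the picture viewer there is one more tool, called by a JSON object that holds its "name" and its "arguments", one argument or row to a line. step_arm: Moves the arm, as the interface text tells. Shift numbers are shares of 250 mm and turn numbers shares of 120 degrees, none past 1 either way. Its arguments: {"type":"object","properties":{"steps":{"type":"array"},"jaw":{"type":"number"},"grip_force":{"type":"number"}},"required":["steps"]}

```bash
mkdir -p pics
cat > h.py <<'E'
from rig import *
import numpy as np, cv2
from scipy.spatial.transform import Rotation as R
def rot(q): return R.from_quat([q[1],q[2],q[3],q[0]]).as_matrix()
def ray(c,u,v):
    f=240/np.tan(np.radians(c['vertical_fov'])/2)
    d=np.array([(u-c['cx'])/f,-(v-c['cy'])/f,-1.]); return rot(c['attitude'])@d
def onz(c,u,v,z):
    d=ray(c,u,v); o=np.array(c['xyz']); return o+d*(z-o[2])/d[2]
def dep(c,u,v):
    return np.array(c['xyz'])+ray(c,u,v)*c['range_z'][int(v),int(u)]
def proj(c,p):
    f=240/np.tan(np.radians(c['vertical_fov'])/2)
    q=rot(c['attitude']).T@(np.array(p)-np.array(c['xyz'])); return c['cx']-f*q[0]/q[2], c['cy']+f*q[1]/q[2]
E
python3 - <<'E'
from h import *
import pickle
for n in ['top','side']:
    c=capture(n); pickle.dump(c,open(n+'.pkl','wb')); cv2.imwrite(f'pics/{n}0.png',c['pixels'])
    print(n,{k:v for k,v in c.items() if k not in('pixels','range_z')})
print(state())
E
```

```text
top {'vertical_fov': 50.600415749091454, 'cx': 322.91408839656305, 'cy': 240.3581405133791, 'xyz': array([ 470.85062754,   66.54358801, 1097.61513793]), 'attitude': array([-0.70501867, -0.03397148,  0.04613174,  0.7068709 ])}
side {'vertical_fov': 45.56359117230577, 'cx': 312.7894461717539, 'cy': 241.84465647338752, 'xyz': array([ 555.1179016 , -579.1332884 ,  779.94870533]), 'attitude': array([ 0.92764723,  0.3729369 , -0.00478162, -0.01912647])}
{'time_s': 0.1, 'joint_pos': array([ 1.14646444e+00,  2.07379805e-01,  1.54284143e+00,  1.87311981e-05,
        1.39350584e+00, -1.50506464e-01]), 'joint_velocities': array([ 9.63527047e-04, -2.19117676e-03, -3.38042732e-03,  5.55714196e-05,
       -6.59403192e-04,  2.38319373e-03]), 'effort': array([-1.27671654e-03, -3.84091830e+01, -2.92549592e+01, -2.46631880e-04,
        4.88368838e-03,  2.32305460e-06]), 'tcp_pos': array([155.22970334, 552.97966385, 255.20187587]), 'eef_rot': array([-3.11368813e-04,  1.36486938e-01,  9.90641296e-01, -1.02081575e-03]), 'ft_force': array([-0.52958856, -0.09274023, -0.05868797]), 'moment': array([-0.02132548,  0.02487497, -0.05904316]), 'gripper_force': 0.0, 'width': 85.46542897326007}
```

View pics/top0.png

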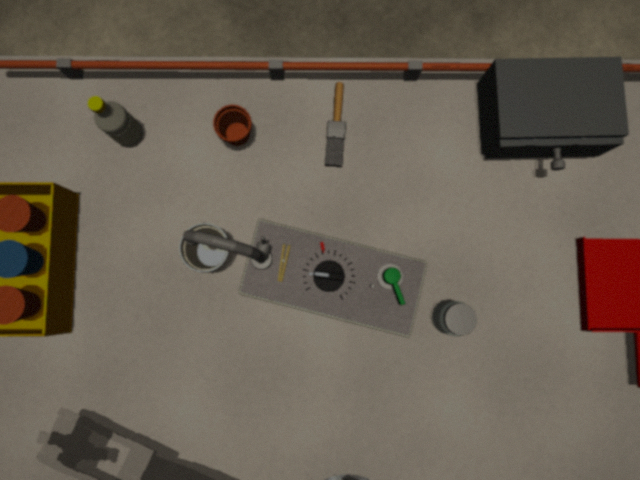

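View pics/side0.png

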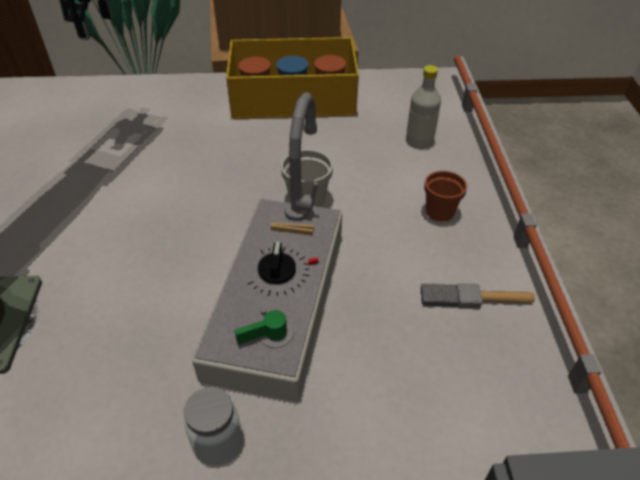

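The top view shows the console with its corners near (261,219), (426,262), (409,336) and (239,293). The dial is at about (329,276) with its pointer to the left (+y), the rider at (322,247), and the paddle hub at (392,275) with its end at (402,302). The side view agrees. I'll enlarge both.

Run:
```python
from h import *
import pickle
a=pickle.load(open('top.pkl','rb'));b=pickle.load(open('side.pkl','rb'))
A=cv2.resize(a['pixels'][210:345,235:435],None,fx=4,fy=4,interpolation=cv2.INTER_CUBIC)
cv2.imwrite('pics/topc.png',A)
B=cv2.resize(b['pixels'][195:345,200:350],None,fx=4,fy=4,interpolation=cv2.INTER_CUBIC)
cv2.imwrite('pics/sidec.png',B)
for n,u,v in [('dial',329,276),('rider',322,247),('hub',392,275),('pad',402,300),('top',365,295),('top',290,290)]: print(n,dep(a,u,v).round(1))
```

```text
dial [513.6  37.7 108.2]
rider [573.5  50.6  76.8]
hub [515.3 -85.5 106.8]
pad [ 466.7 -104.7  103.2]
top [476.9 -36.1  66.9]
top [487.3 115.1  72.5]
```

View pics/topc.png

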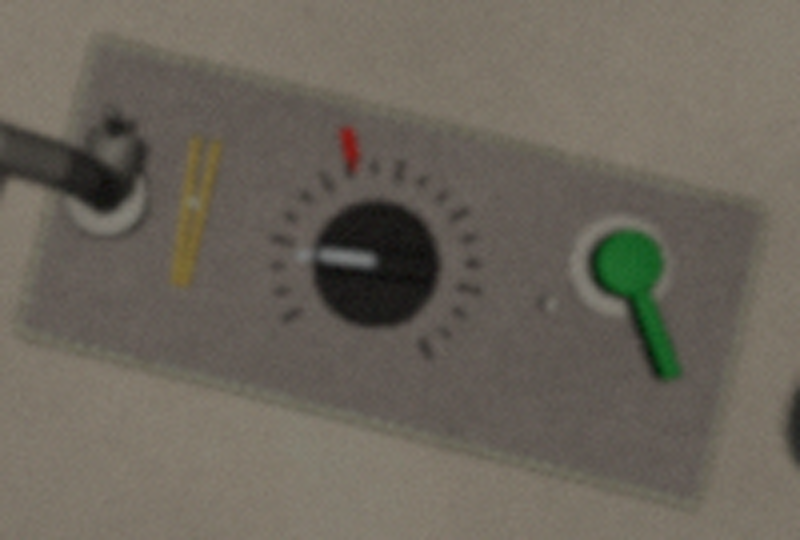

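View pics/sidec.png

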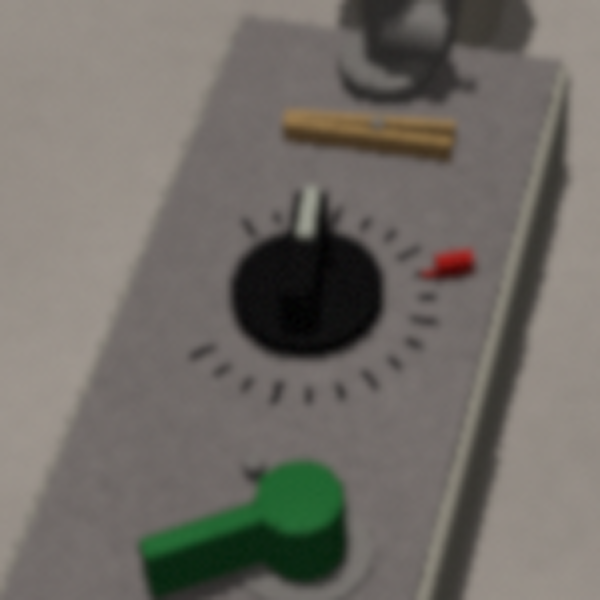

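The top crop has the corners at (98,38), (765,205), (695,503) and (18,335). The dial disc centre is at (377,263), the stripe tip at (308,255), the rider runs from (347,127) to (353,172), the hub is at (627,263) and the paddle end at (669,374). In the side crop the hub top is at (302,495), the stripe runs from (312,188) to (308,235), and the rider is at (455,262).

```bash
cat >> h.py <<'E'
def top(): import pickle; return pickle.load(open('top.pkl','rb'))
def side(): import pickle; return pickle.load(open('side.pkl','rb'))
E
python3 - <<'E'
from h import *
a=top();b=side()
T=lambda x,y:(235+x/4-.375,210+y/4-.375); S=lambda x,y:(200+x/4-.375,195+y/4-.375)
C=np.array([onz(a,*T(*p),70) for p in [(98,38),(765,205),(695,503),(18,335)]])[:,:2]
print(C.round(1),C.mean(0))
e=[C[0]-C[1],C[3]-C[2]]; print([np.degrees(np.arctan2(-v[0],v[1])) for v in e],[np.linalg.norm(v) for v in e])
yaw=np.mean([np.arctan2(-v[0],v[1]) for v in e]); Rz=np.array([[np.cos(yaw),-np.sin(yaw)],[np.sin(yaw),np.cos(yaw)]])
c=C.mean(0); print('yaw',yaw,'dial',c+Rz@[0,10],'start',c+Rz@[30,-110])
def tri(p,q):
    o1,d1=a['xyz'],ray(a,*T(*p));o2,d2=b['xyz'],ray(b,*S(*q))
    t=np.linalg.lstsq(np.c_[d1,-d2],o2-o1,rcond=None)[0]; x,y=o1+d1*t[0],o2+d2*t[1]; return ((x+y)/2).round(1),np.linalg.norm(x-y).round(1)
print('dialdisc',onz(a,*T(377,263),82),onz(b,*S(307,292),82))
print('hub tri',tri((627,263),(302,495)))
print('stripe tip tri',tri((310,256),(312,188)), 'inner',tri((375,261),(308,235)))
print('rider tri',tri((347,132),(457,258)))
d=onz(a,*T(377,263),82)[:2]
for n,p,q,z in [('ptr',(375,261),(318,256),108),('rider',(353,172),(347,127),78),('wing',(627,263),(669,374),106)]:
    v=(onz(a,*T(*q),z)-onz(a,*T(*p),z))[:2]; w=Rz.T@v; print(n,onz(a,*T(*q),z).round(1),'world',np.degrees(np.arctan2(v[1],v[0])),'console',np.degrees(np.arctan2(w[1],w[0])))
w=Rz.T@(onz(a,*T(350,150),78)[:2]-d);print('rider from d',np.degrees(np.arctan2(w[1],w[0])),np.linalg.norm(w))
w=onz(a,*T(318,256),108)[:2]-d;print('ptr tip from d world',np.degrees(np.arctan2(w[1],w[0])),np.linalg.norm(w))
E
```

```text
[[ 631.7  178.8]
 [ 545.4 -160.8]
 [ 396.2 -121.7]
 [ 481.   217.3]] [513.57832292  28.40315637]
[np.float64(-14.249304477725032), np.float64(-14.035856601872707)] [np.float64(350.35411902601766), np.float64(349.3746634364936)]
yaw -0.24683459514796724 dial [516.02168016  38.10006336] start [515.79211418 -85.59289237]
dialdisc [516.00480687  37.1791859   82.        ] [516.19313149  34.44198488  82.        ]
hub tri (array([515.4, -84.3, 105.8]), np.float64(1.6))
stripe tip tri (array([518.9,  70.6, 105.1]), np.float64(0.8)) inner (array([516.9,  39.1, 110.8]), np.float64(2.4))
rider tri (array([579.9,  51.8,  80.8]), np.float64(4.2))
ptr [518.3  66.6 108. ] world 84.83270783686812 console 98.97528837666701
rider [584.8  51.9  78. ] world 7.364367504262206 console 21.506948044061076
wing [ 460.7 -103.8  106. ] world -160.17203834916936 console -146.02945780937048
rider from d 27.178177723846495 58.66823400664669
ptr tip from d world 85.4825033971194 29.553603022033055
```

{"name": "step_arm", "arguments": {
  "steps": [-0.08,-0.09,0,0,-0.23,-0.26,0,0,-0.39,-0.44,0,0,-0.54,-0.62,0,0,-0.68,-0.78,0,0,-0.75,-0.86,0,0,-0.75,-0.86,0,0],
  "jaw": 0.45,
  "grip_force": 30
}}

```text
time_s: 0.98
tcp_pos: [278.2, 294.6, 256.0]
eef_rot: [-0.0, 0.138, 0.99, -0.0]
ft_force: [0.5, -0.7, -0.3]
width: 47.2
gripper_force: 0.0
```

{"name": "step_arm", "arguments": {
  "steps": [-0.08,-0.09,0,0.08,-0.23,-0.26,0,0.16,-0.37,-0.43,0,0.24,-0.49,-0.56,0,0.32,-0.6,-0.68,0,0.4,-0.68,-0.78,0,0.48,-0.75,-0.86,0,0.56,-0.75,-0.86,0,0.64,-0.75,-0.86,0,0.66,-0.75,-0.86,0,0.66]
}}

```text
time_s: 2.22
tcp_pos: [400.3, 39.1, 256.0]
eef_rot: [-0.0, 0.736, 0.677, -0.0]
ft_force: [1.4, -0.1, -0.7]
width: 47.1
gripper_force: 0.0
```

Run:
```python
from h import *
import pickle
s=state();print(s['time_s'],s['tcp_pos'],s['width'],rot(s['eef_rot']).round(3))
c=capture('wrist');pickle.dump(c,open('w1.pkl','wb'));cv2.imwrite('pics/w1.png',c['pixels'])
print({k:v for k,v in c.items() if k not in('pixels','range_z')})
print(proj(c,(516,37.5,70)),proj(c,(516,-85,106)))
```

```text
2.225 [400.33948198  39.08283104 255.99046833] 47.06572870926882 [[ 0.084  0.997 -0.001]
 [ 0.997 -0.084  0.001]
 [ 0.001 -0.001 -1.   ]]
{'vertical_fov': 65.76214189058487, 'cx': 319.93357430644176, 'cy': 234.17000034178145, 'xyz': array([405.33116132, 106.65300186, 374.67748686]), 'attitude': array([ 0.99001509, -0.1346243 ,  0.00612936, -0.04133832])}
(np.float64(459.54351574715594), np.float64(205.57333824506645)) (np.float64(472.81042878459766), np.float64(359.0997498922058))
```

View pics/w1.png

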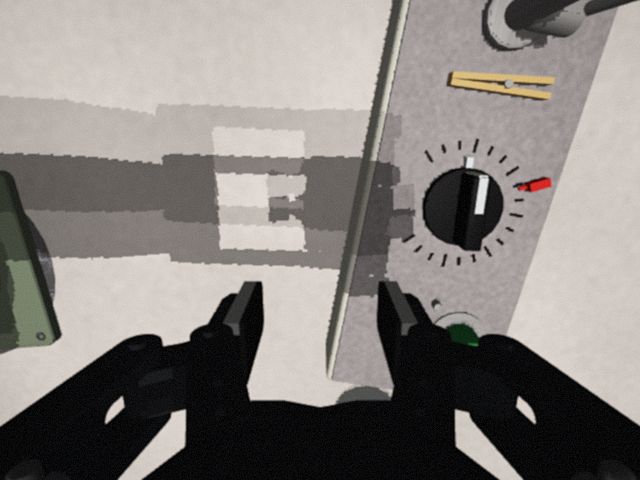

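The wrist view shows the disc centred near (463,207), the stripe from (483,177) to (481,214), a white mark at (469,162), and the rider from (519,189) to (550,183).

Run:
```python
from h import *
import pickle
c=pickle.load(open('w1.pkl','rb')); img=c['pixels'].astype(int)
B,G,Rr=img[...,0],img[...,1],img[...,2]
m=(Rr>130)&(G<70)&(B<70); ys,xs=np.nonzero(m); print('rider px',xs.mean(),ys.mean(),len(xs))
dk=((img.sum(2)<110)).astype(np.uint8); dk[:,:405]=0; dk[:140]=0;dk[258:]=0;dk[:,510:]=0
z=82
d=onz(c,463,207,82); print('disc',d)
for n,u,v,z in [('stripe o',483,177,108),('stripe i',481,214,108),('mark',469,162,72),('mark82',469,162,82),('rid in',519,189,72),('rid out',550,183,80),('rid c',xs.mean(),ys.mean(),78)]:
    p=onz(c,u,v,z); 
    r=[np.degrees(np.arctan2(p[1]-y,p[0]-x)).round(1) for x,y in [d[:2],(516,37.5)]]
    print(n,p.round(1),r,np.hypot(*(p-d)[:2]).round(1))
print(dep(c,482,190),dep(c,540,184),dep(c,440,205))
print(cv2.minEnclosingCircle(np.argwhere(dk)[:,::-1].astype(np.float32)))
```

```text
rider px 537.4848484848485 184.8939393939394 198
disc [514.42006623  38.82555092  82.        ]
stripe o [518.6  65.6 108. ] [np.float64(81.2), np.float64(84.8)] 27.1
stripe i [518.   38.5 108. ] [np.float64(-5.2), np.float64(26.7)] 3.6
mark [522.2  73.   72. ] [np.float64(77.1), np.float64(80.0)] 35.1
mark82 [518.4  74.1  82. ] [np.float64(83.6), np.float64(86.3)] 35.5
rid in [563.5  47.7  72. ] [np.float64(10.3), np.float64(12.2)] 49.9
rid out [583.5  52.1  80. ] [np.float64(10.9), np.float64(12.2)] 70.3
rid c [574.9  51.   78. ] [np.float64(11.4), np.float64(12.9)] 61.7
[516.83221166  56.83006735 111.09938413] [574.43370588  52.32746759  82.14191957] [495.54121694  42.35864064  83.64735251]
((454.9866027832031, 199.0803985595703), 64.59943389892578)
```

Run:
```python
import rig; print([n for n in dir(rig) if not n.startswith('_')]); print(getattr(rig,'nose_length',None))
```

```text
['Unreachable', 'capture', 'finish_job', 'nose_length', 'state']
25.0
```

{"name": "step_arm", "arguments": {
  "steps": [0.01,0.1,0,0,0.02,0.25,0,0,0.03,0.38,0.1,0,0.036,0.461,0.25,0,0.036,0.461,0.35,0,0.036,0.461,0.4,0,0.036,0.461,0.4,0]
}}

```text
time_s: 3.15
tcp_pos: [515.1, 37.8, 155.5]
eef_rot: [-0.001, 0.736, 0.677, -0.001]
ft_force: [-0.4, 0.2, 0.9]
width: 46.9
gripper_force: 0.0
```

Run:
```python
from h import *
import pickle
s=state();print(s['time_s'],s['tcp_pos'],s['width'],s['ft_force'])
c=capture('wrist');pickle.dump(c,open('w2.pkl','wb'));cv2.imwrite('pics/w2.png',c['pixels'])
c=capture('side');pickle.dump(c,open('s2.pkl','wb'));A=cv2.resize(c['pixels'][120:345,180:380],None,fx=2.6,fy=2.6)
W=cv2.resize(pickle.load(open('w2.pkl','rb'))['pixels'],None,fx=.42,fy=.42)
o=np.zeros((585,800,3),np.uint8);o[:A.shape[0],:A.shape[1]]=A;o[:W.shape[0],525:525+W.shape[1]]=W
cv2.imwrite('pics/s2.png',o)
```

```text
3.15 [515.14718978  37.80516929 155.51850515] 46.93182210029103 [-0.36055403  0.19750334  0.87941204]
```

View pics/s2.png

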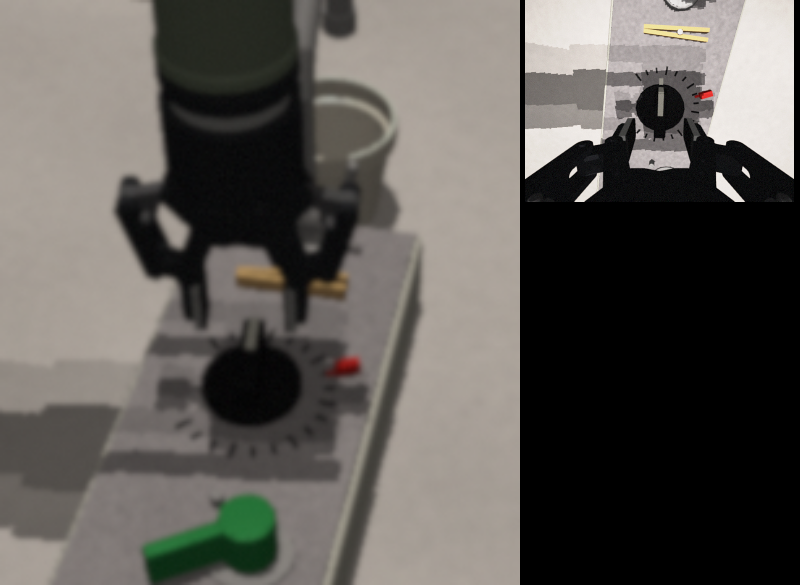

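The gripper is centred over the bar, with its fingers either side of it. The peg, rider and tap are clear. Descending and gripping.

{"name": "step_arm", "arguments": {
  "steps": [0,0,0.06,0,0,0,0.12,0,0,0,0.16,0,0,0,0.176,0,0,0,0.176,0]
}}

```text
time_s: 3.88
tcp_pos: [515.6, 37.3, 111.8]
eef_rot: [-0.0, 0.737, 0.676, -0.0]
ft_force: [-0.6, 0.2, 0.0]
width: 47.3
gripper_force: 0.0
```

{"name": "step_arm", "arguments": {
  "steps": [0,0,0,0,0,0,0,0,0,0,0,0,0,0,0,0,0,0,0,0,0,0,0,0],
  "jaw": 1
}}

```text
time_s: 4.62
tcp_pos: [515.8, 37.3, 112.9]
eef_rot: [0.0, 0.737, 0.676, -0.0]
ft_force: [-2.3, -0.5, 6.0]
width: 13.5
gripper_force: 33.3
```

{"name": "step_arm", "arguments": {
  "steps": [0,0,-0.004,0.06,0,0,-0.004,0.13,0,0,-0.004,0.2,0,0,-0.004,0.27,0,0,-0.004,0.34,0,0,-0.004,0.41,0,0,-0.004,0.48,0,0,-0.004,0.54,0,0,-0.004,0.59,0,0,-0.004,0.61,0,0,-0.004,0.61,0,0,-0.004,0.61]
}}

```text
time_s: 6.12
tcp_pos: [515.2, 37.8, 112.9]
eef_rot: [-0.001, 0.995, 0.104, -0.001]
ft_force: [-3.3, 1.3, 1.6]
width: 13.4
gripper_force: 32.8
```

{"name": "step_arm", "arguments": {
  "steps": [0,0,0,0,0,0,0,0,0,0,0,0,0,0,0,0],
  "jaw": 0.45
}}

```text
time_s: 6.62
tcp_pos: [516.1, 37.2, 113.4]
eef_rot: [0.0, 0.995, 0.104, 0.0]
ft_force: [0.3, -0.7, -0.9]
width: 47.1
gripper_force: 0.0
```

{"name": "step_arm", "arguments": {
  "steps": [0,0,-0.06,0,0,0,-0.2,0,0,0,-0.36,0,0,0,-0.48,0,0,0,-0.56,0,0,0,-0.56,0,0,0,-0.56,0]
}}

```text
time_s: 7.5
tcp_pos: [515.3, 37.4, 252.8]
eef_rot: [-0.0, 0.995, 0.104, -0.0]
ft_force: [0.0, 0.9, -0.9]
width: 46.6
gripper_force: 0.0
```

Run:
```python
from h import *
import pickle
s=state();print(s['time_s'],s['tcp_pos'],s['width'],s['ft_force'],rot(s['eef_rot']).round(3))
c=capture('wrist');pickle.dump(c,open('w3.pkl','wb'))
u,v=map(int,proj(c,(516,37.5,90)));print(u,v)
x0=min(max(u-130,0),640-260);y0=min(max(v-100,0),480-195);print(x0,y0)
cv2.imwrite('pics/w3.png',cv2.resize(c['pixels'][y0:y0+195,x0:x0+260],None,fx=3,fy=3,interpolation=cv2.INTER_CUBIC))
```

```text
7.5 [515.34037937  37.3949897  252.80149054] 46.58941434742866 [ 0.01247078  0.9113975  -0.92428231] [[ 0.978  0.206 -0.001]
 [ 0.206 -0.978  0.   ]
 [-0.001 -0.    -1.   ]]
320 219
190 119
```

View pics/w3.png

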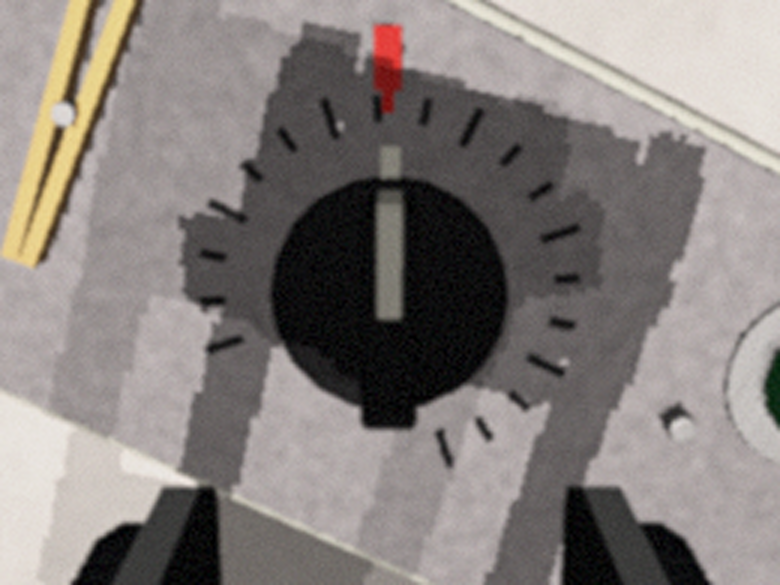

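The dial's stripe runs along x≈390 and the rider sits at x≈388, so they are aligned within about 1°. Next is the paddle: close the fingers and go above its −y side.

{"name": "step_arm", "arguments": {
  "steps": [-0.04,0.1,0,-0.02,-0.1,0.26,0,-0.04,-0.17,0.44,0,-0.06,-0.22,0.56,0.0,-0.07,-0.246,0.64,0,-0.07,-0.246,0.64,0.15,-0.07,-0.246,0.64,0.3,-0.07,-0.246,0.64,0.38,-0.07,-0.246,0.64,0.38,-0.07,-0.246,0.64,0.38,-0.07],
  "jaw": 1
}}

```text
time_s: 8.8
tcp_pos: [489.0, -132.0, 158.6]
eef_rot: [0.0, 0.984, 0.176, 0.0]
ft_force: [-0.5, 0.6, -0.1]
width: -0.1
gripper_force: 0.0
```

Run:
```python
from h import *
import pickle
s=state();print(s['time_s'],s['tcp_pos'],s['width'],s['ft_force'],rot(s['eef_rot']).round(3))
c=capture('wrist');pickle.dump(c,open('w4.pkl','wb'))
A=cv2.resize(c['pixels'],None,fx=.62,fy=.62)
d=capture('side');pickle.dump(d,open('s4.pkl','wb'));B=cv2.resize(d['pixels'][190:440,170:370],None,fx=2,fy=2)
o=np.zeros((500,800,3),np.uint8);o[:A.shape[0],:A.shape[1]]=A;o[:,400:]=B
cv2.imwrite('pics/p4.png',o)
print(proj(c,(515.5,-85,106)))
```

```text
8.8 [ 488.95535339 -131.98952097  158.55944597] -0.05132822989883515 [-0.53888422  0.59284977 -0.07004703] [[ 0.938  0.347  0.   ]
 [ 0.347 -0.938 -0.   ]
 [ 0.     0.    -1.   ]]
(np.float64(245.4385405316291), np.float64(189.01170237960912))
```

View pics/p4.png

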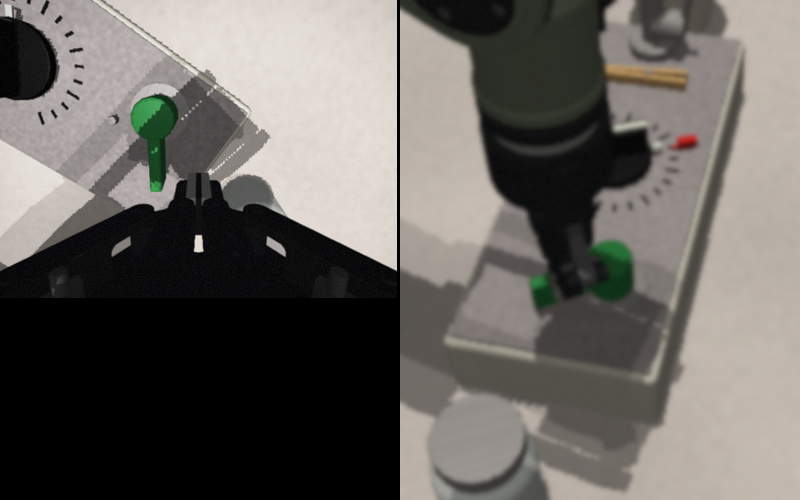

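The wrist inset shows the hub at (154,118), which matches its predicted position, and the wing end at (157,187). The closed fingers are to its right, on the −y side, with the jar clear. I'll descend and plan the arc.

{"name": "step_arm", "arguments": {
  "steps": [0,0,0.06,0,0,0,0.12,0,0,0,0.17,0,0,0,0.192,0,0,0,0.192,0,0,0,0.192,0]
}}

```text
time_s: 9.65
tcp_pos: [489.1, -132.1, 110.6]
eef_rot: [0.0, 0.984, 0.176, 0.0]
ft_force: [-0.0, -0.9, 0.9]
width: 0.2
gripper_force: 0.0
```

Run:
```python
from h import *
s=state();p=s['tcp_pos'];M=rot(s['eef_rot']);print(p,s['ft_force'])
ax=np.array([515.5,-85.0]);r=42;off=5+14.5
for q in [-.2,0,.1,.25,.4,.6,.8,1.0,1.1,1.2,1.25,1.3]:
    a=np.radians(200.3)-q; t=ax+r*np.array([np.cos(a),np.sin(a)])+off*np.array([-np.sin(a),np.cos(a)])
    d=np.array([*t,p[2]])-p; l=M.T@d
    print(q,t.round(1),(l/250).round(3)[:2],(np.degrees(q)/120).round(3))
```

```text
[ 489.11130591 -132.08189403  110.64359419] [-0.03942481 -0.92510505  0.88627109]
-0.2 [ 490.1 -123.7] [ 0.015 -0.03 ] -0.095
0 [ 482.9 -117.9] [-0.004 -0.062] 0.0
0.1 [ 479.8 -114.4] [-0.011 -0.079] 0.048
0.25 [ 475.8 -108.8] [-0.018 -0.106] 0.119
0.4 [ 472.7 -102.6] [-0.021 -0.134] 0.191
0.6 [470.  -93.7] [-0.018 -0.17 ] 0.286
0.8 [469.2 -84.5] [-0.009 -0.206] 0.382
1.0 [470.2 -75.3] [ 0.008 -0.239] 0.477
1.1 [471.4 -70.8] [ 0.019 -0.254] 0.525
1.2 [473.1 -66.5] [ 0.031 -0.268] 0.573
1.25 [474.  -64.4] [ 0.037 -0.275] 0.597
1.3 [475.1 -62.4] [ 0.044 -0.281] 0.621
```

{"name": "step_arm", "arguments": {
  "steps": [-0.002,-0.03,0,0,-0.004,-0.06,0,0,-0.011,-0.079,0,0.048,-0.018,-0.106,0,0.119,-0.021,-0.134,0,0.191,-0.02,-0.152,0,0.238,-0.018,-0.17,0,0.286,-0.014,-0.188,0,0.334,-0.009,-0.206,0,0.382,0,-0.222,0,0.43,0.008,-0.239,0,0.477,0.008,-0.239,0,0.477]
}}

```text
time_s: 11.15
tcp_pos: [469.9, -76.2, 110.7]
eef_rot: [0.002, 0.949, -0.316, 0.001]
ft_force: [-1.9, -6.8, -0.5]
width: -0.0
gripper_force: 2.4
```

Run:
```python
from h import *
s=state();p=s['tcp_pos'];M=rot(s['eef_rot']);print(p,s['ft_force'],M.round(3))
ax=np.array([515.5,-85.0]);r=42;off=5+14.5
for q in [1.1,1.2,1.25,1.3,1.35]:
    a=np.radians(200.3)-q; t=ax+r*np.array([np.cos(a),np.sin(a)])+off*np.array([-np.sin(a),np.cos(a)])
    l=M.T@(np.array([*t,p[2]])-p); print(q,(l/250).round(3)[:2],(np.degrees(q-1)/120).round(3))
```

```text
[469.89437219 -76.20806089 110.71112763] [-1.88695998 -6.84767166 -0.49959888] [[ 0.8   -0.6    0.001]
 [-0.6   -0.8   -0.004]
 [ 0.003  0.002 -1.   ]]
1.1 [-0.008 -0.021] 0.048
1.2 [-0.013 -0.039] 0.095
1.25 [-0.015 -0.048] 0.119
1.3 [-0.017 -0.057] 0.143
1.35 [-0.018 -0.066] 0.167
```

{"name": "step_arm", "arguments": {
  "steps": [-0.008,-0.021,0,0.048,-0.013,-0.039,0,0.095,-0.015,-0.048,0,0.119,-0.015,-0.048,0,0.119]
}}

```text
time_s: 11.65
tcp_pos: [473.2, -65.6, 110.6]
eef_rot: [0.003, 0.902, -0.431, 0.001]
ft_force: [-3.1, -8.5, 1.1]
width: 0.4
gripper_force: 4.5
```

Run:
```python
from h import *
import pickle
s=state();print(s['tcp_pos'],s['ft_force'])
c=capture('top');pickle.dump(c,open('t5.pkl','wb'));w=capture('wrist');pickle.dump(w,open('w5.pkl','wb'))
cc=cv2.resize(c['pixels'][240:330,345:445],None,fx=4,fy=4,interpolation=cv2.INTER_CUBIC)
o=np.zeros((400,800,3),np.uint8);o[:360,:400]=cc;A=cv2.resize(w['pixels'],(400,300));o[:300,400:]=A
cv2.imwrite('pics/p5.png',o)
# green mask in wrist at wing top
im=w['pixels'].astype(int);m=(im[...,1]>60)&(im[...,0]<im[...,1]*.6)&(im[...,2]<im[...,1]*.6)
ys,xs=np.nonzero(m);P=np.array([onz(w,u,v,106)[:2] for u,v in zip(xs,ys)]) 
d=P-[515.5,-85];r=np.hypot(*d.T);k=(r>24)&(r<62);a=np.degrees(np.arctan2(d[k,1],d[k,0]))%360
print(k.sum(),np.median(a),np.percentile(a,[5,95]),'expect stop 131.5')
```

```text
[473.16045604 -65.60543347 110.64418699] [-3.06277344 -8.5426471   1.05326488]
1349 132.540806990765 [126.47342306 141.14598197] expect stop 131.5
```

View pics/p5.png

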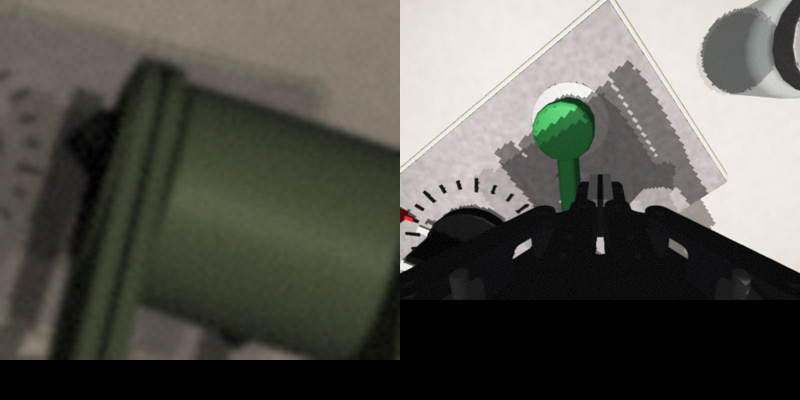

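The wrist half shows the wing running from the hub at (563,128) to (570,205), at about 132.5°. That puts it practically at the stop. I'll press slightly further and hold.

{"name": "step_arm", "arguments": {
  "steps": [-0.001,-0.01,0,0.02,-0.002,-0.016,0,0.03,-0.002,-0.016,0,0.03,-0.002,-0.016,0,0.03,-0.002,-0.016,0,0.03,-0.002,-0.016,0,0.03]
}}

```text
time_s: 12.5
tcp_pos: [473.1, -64.5, 110.4]
eef_rot: [0.006, 0.888, -0.459, -0.002]
ft_force: [-12.2, -16.3, 8.6]
width: -0.1
gripper_force: 10.1
```

It is firmly at the stop: the force rose to about 22 N with hardly any motion. Hold a little longer, ease off, then lift straight up so it springs back.

{"name": "step_arm", "arguments": {
  "steps": [0,0,0,0,0,0,0,0,0,0,0,0,0,0.012,0,0,0,0.012,-0.05,0,0,0.012,-0.15,0,0,0.012,-0.3,0,0,0.012,-0.45,0,0,0.012,-0.55,0,0,0.012,-0.55,0,0,0.012,-0.55,0]
}}

```text
time_s: 13.88
tcp_pos: [473.5, -61.7, 246.6]
eef_rot: [0.0, 0.888, -0.46, -0.001]
ft_force: [-0.1, 0.3, -0.6]
width: 0.0
gripper_force: 0.0
```

{"name": "step_arm", "arguments": {
  "steps": [-0.1,0,0,0,-0.25,0,0,-0.08,-0.4,0,0,-0.16,-0.45,0,0,-0.24,-0.45,0,0,-0.32,-0.45,0,0,-0.4,-0.45,0,0,-0.4,-0.45,0,0,-0.4]
}}

```text
time_s: 14.88
tcp_pos: [408.7, 30.3, 247.0]
eef_rot: [-0.0, 0.998, -0.06, -0.001]
ft_force: [0.3, 0.3, 0.3]
width: 0.3
gripper_force: 0.0
```

Run:
```python
from h import *
s=state();print(s['time_s'],s['tcp_pos'],s['ft_force'])
c=capture('top');d=capture('side')
o=np.zeros((600,800,3),np.uint8)
o[:270,:400]=cv2.resize(c['pixels'][210:345,235:435],None,fx=2,fy=2)
o[:,400:]=cv2.resize(d['pixels'][140:440,160:360],None,fx=2,fy=2)
cv2.imwrite('pics/p6.png',o)
```

```text
14.875 [408.71687714  30.26089334 247.01721245] [0.32585485 0.25985813 0.31540651]
```

View pics/p6.png

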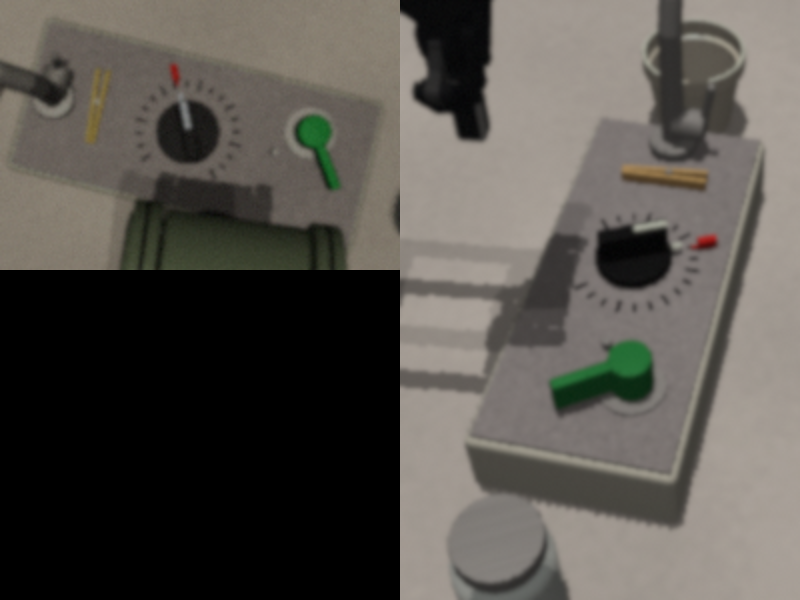

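The paddle is back at rest (hub (315,131), end (334,186)). The pointer lines up with the rider at (175,74). The pot, peg and jar are in place and the arm is clear.

```bash
python3 -c "
from rig import *
print(finish_job())"
```

```text
the job is handed in; nothing more can be done
None
```

The dial is set to the red rider, and the paddle was held at its stop and has sprung back to rest. The pot, peg and jar look undisturbed, and the job is handed in; no verdict was returned.

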